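Turn the top divider of the open recipe binder

ROBOT

A 7-joint arm with a two-finger parallel gripper is mounted at the origin on the work surface. World frame = base frame: x ahead of the robot, y to its left, z up, the work surface at z = 0. Lengths are in mm, angles in rad, forces in N, time in s.
With the tool pointing down it reaches from about 350 to 900 mm from the base axis. Payload 8.1 kg.
Tool frame: the origin (TCP) lies at the very end of the fingers, on their centre line; the grasp point (between the pads) lies 19 mm behind it; z points along the fingers, y is the direction in which the jaws open and shut (so a half turn about z gives the same grasp; the last joint's range is limited). The gripper opens to 85 mm and grips with 20 to 120 N. Pads are 22 mm wide; open, the fingers measure 114 mm over their backs; the gripper's body (76 mm by 85 mm) begins 54 mm behind the grasp point. The pads swing forward as they close: fully open they stand 13 mm farther back than shut.
Start: joints at [1.222, 0.434, 0.025, 1.573, -0.012, 1.134, -0.075], TCP at [152.058, -606.234, 231.323] pointing down, gripper open.
Joint ranges: [-2.62, 2.62], [-0.44, 2.09], [-1.27, 1.32], [0.08, 2.57], [-1.32, 4.46], [0.12, 2], [-2.74, 2.74]. Speed limits (rad/s): [2.22, 2.22, 3.01, 3.01, 3.14, 3.14, 3.14].

INTERFACE

Orientations are given as a unit quaternion [x, y, z, w].
In Python, from cell import ctrl gives the robot as it stands.
- The arm moves only by the tool step_arm, never from a script. Its argument "series" is one flat list of numbers, 5 for each row, row after row: the opening, from -1 (shut) to 1 (fully open), then the shift along the tool's x, y, z in m, then the turn about the tool's z in degrees. A call has 1 to 10 rows; each row is the pose to reach, as a shift and turn from the pose commanded when the call began, along the tool's axes at that moment; what a row does not reach only later rows make up. A row lasts 1/10 s, in which the tool goes at most 50 mm and 8.59 degrees, less where a joint would pass 70% of its speed; a pose out of reach is approached as far as the arm can. A call with a gripper value outside its range is refused whole. The fingers move at their own pace and stop on an object; "force" is the grip in N (left out, the last holds). Time passes only in rows, so rows that repeat a pose let the fingers close. It gives the time, the measured TCP pose, the force and the opening at its end, in the units of the state.
- ctrl.state(): the state, without advancing time (a new reading comes with each control period).
- ctrl.capture(name): name is "side" or "top"; returns the picture (384x512x3 uint8, red, green, blue); there is no depth.
- ctrl.camera_info(name): a dict with "fovy" (degrees; the focal length in pixels is half the picture's height over the tangent of half this angle, whatever the lens; pixels are square), "cx", "cy" (the principal point, pixels), "R" (3x3) and "t" (3): a world point X has camera coordinates R X + t. Camera axes: x right, y down, z forward; pixel columns grow to the right and rows downward; lengths in mm; the calibration is good to about 2 mm. A picture is of the moment at which its call begins. camera_info takes no time and is no camera call.
- ctrl.job_done(): hands the job in, once; it reports no verdict.
The state is a dict: "time_s": time; "joint_pos": joint angles; "joint_velocities": joint speeds; "effort": joint torques, N m; "tcp_pos": TCP position; "orientation": TCP orientation; "ft_force": force on the tool from outside, world axes, zero at the start; "moment": the same for the moment, N m; "grip_width": finger opening in mm.
Only numpy, scipy, OpenCV 4.12 (cv2) and the standard library are available. Lean on these libraries where they do the work, as an engineer would, in place of code of your own. Each camera call takes 0.05 s, during which the arm holds its last target.

TASK

A recipe binder lies open on the counter. With the fingertips only, turn the top stiff divider of the right-hand pages (the one with the soup picture, its tab in the middle of the right edge) over the rings so that it lies flat on the left-hand pages. Turn only this divider, without pinching or flinging it, leave the binder lying where it is, and do not shift any of the other kitchen things.

Things in the scene. Friction and masses are not known exactly. Their poses are not given: they have to be found in the camera images.
- binder: Open three-ring recipe binder, 0.75 kg, loose. Origin: on the counter under the middle of the spine; x along the spine, away from the robot (turned up to 25 degrees either way), y to the left-hand pages, z up. Covers 192 mm along x, 3 mm thick, to 145 mm either side; page stacks on them 178 mm along x, 22 to 138 mm either side, tops 30 mm above the counter.
- ring_axis (a point): Middle of the axis the dividers turn about: 33 mm straight above the binder's origin, axis along the binder's x. Three steel rings of 27 mm radius round it at x = -60, 0, 60 mm (tops 62 mm above the counter). A divider turned earlier is fixed on the left pages; its tab juts from the left edge at x 33 to 89 mm, to y = 157 mm, 27 to 30 mm above the counter.
- leaf (a joint): Angle of the top divider about the ring axis, rad: 0 = flat on the right-hand pages, 1.57 = upright, 3.14 = flat on the left-hand pages. It swings easily, weighs about 45 g and falls slowly to the side it leans to. Stiff sheet 2.4 mm thick, 180 mm along x, 20 to 140 mm from the ring axis; at 0 its underside is 33 mm above the counter.
- leaf_tab (a point): On the top divider's tab: mid-length, mid-thickness, 8 mm in from its outer edge, 149 mm from the ring axis; turns with the divider. The tab is 56 mm along x (centred at x = 0), 2.4 mm thick, and juts 17 mm past the sheet to 157 mm from the axis, 12 mm past the cover; at the start its underside is 33 mm above the bare counter, nothing between.
- under (a joint): Angle of the next divider, lying directly beneath the top one, same scale; it must stay at 0. Same sheet, its underside 30 mm above the counter.
- under_tab (a point): Same point on the next divider's tab, which is nearer the robot: 56 mm long, centred at x = -61 mm of the binder, a 5 mm gap from the top divider's tab.
- tray: Red plastic tray, 280 x 200 x 24 mm, left of the binder; the spoon and the jug are in it. Origin: centre of its underside. To be left alone.
- spoon: Stainless soup spoon, 165 mm, lying in the tray. To be left alone.
- chopstick_a: Bamboo chopstick, 230 mm, 7 mm thick, on the counter in front of the binder (robot's side), lying across. Origin at its middle. To be left alone.
- chopstick_b: The other chopstick of the pair, beside the first. To be left alone.
- garlic_keeper: White ceramic garlic keeper with lid and vent holes, 108 mm across, 123 mm high, beyond the binder's head, left. Origin: centre of its underside. To be left alone.
- jug: Glass measuring jug, 108 mm across, 125 mm high, standing in the tray, at its end nearer the robot. Origin: centre of its underside. To be left alone.
- soup_bowl: Blue ceramic soup bowl, 116 mm across, 52 mm high, beyond the binder's head, right. Origin: centre of its underside. To be left alone.

How it is judged (in metres and radians):
At the end, for the whole second after the job is handed in: The top divider lies flat on the left-hand pages (within 0.09 rad of 3.14) and at rest, the next divider still lies on the right-hand pages (under 0.08 rad), the binder lies flat within 25 mm of where it was, and every other thing is within 25 mm of where it was (value of joint leaf above 3.05 rad and value of joint under below 0.08 rad and velocity of joint leaf between -0.1 and 0.1 rad/s and distance of each of binder, tray, spoon, chopstick_a, chopstick_b, garlic_keeper, jug, soup_bowl from where it was at the start of the episode below 0.025 m and angle between binder's own z axis and vertical below 0.05 rad and linear speed of binder below 0.01 m/s); the robot touches nothing.
It fails at once if The next divider is turned up too (beyond 0.5 rad) (value of joint under above 0.5 rad).
It fails at once if The divider is pinched or pressed hard (the fingers' force on it exceeds 18 N) (contact force between the fingers and leaf above 18 N).
It fails at once if The divider is flung over (faster than 8 rad/s) (velocity of joint leaf above 8 rad/s).
It fails at once if The binder is lifted, tilted or pushed along (over 25 mm or 0.1 rad) (distance of binder from where it was at the start of the episode above 0.025 m or angle between binder's own z axis and vertical above 0.1 rad).
It fails at once if One of the other kitchen things is lifted or shifted by more than 25 mm (distance of any of tray, spoon, chopstick_a, chopstick_b, garlic_keeper, jug, soup_bowl from where it was at the start of the episode above 0.025 m).
It also fails if it takes over 40 s, if anything falls off the work surface, if the arm or the gripper's body presses on something with over 40 N, if the wrist force passes 120 N, or if a joint passes its speed limit or range.

## Working session

There is one attempt and no reset: what is moved stays moved. The work goes in short steps, Python scripts to look and compute and a tool call to move; the robot and the scene stay as the last step left them, time stands still between calls to the robot, and variables do not carry over. Pictures are saved under pics/ and viewed, and the job is handed in when it is done.

Besides the shell and the picture viewer there is one more tool, called after "Emit:" as name(argument=value, ...) on one line, values as JSON. step_arm: Moves the arm, as the interface text tells. Its arguments: {"type":"object","properties":{"series":{"type":"array"},"force":{"type":"number"}},"required":["series"]}

```bash
ls; mkdir -p pics; python3 - <<'E'
from cell import ctrl
import cv2
for n in("side","top"):
    im=ctrl.capture(n); cv2.imwrite(f"pics/{n}0.png",cv2.resize(im[:,:,::-1],(800,600),interpolation=cv2.INTER_CUBIC))
    print(n,ctrl.camera_info(n))
s=ctrl.state();print(s)
E
```

```text
pics
side {'fovy': 50.8102286910754, 'cx': 254.6789172608081, 'cy': 186.08863455955228, 'R': array([[-0.71885506, -0.69497833,  0.01589076],
       [-0.50658756,  0.50806428, -0.69659151],
       [ 0.47604248, -0.50879839, -0.71729196]]), 't': array([506.81521227, 269.41582758, 688.2013922 ])}
top {'fovy': 53.98194835861354, 'cx': 254.29944809846015, 'cy': 193.67348317128818, 'R': array([[ 0.00949941, -0.99984112,  0.01508313],
       [-0.98103601, -0.01223887, -0.19343877],
       [ 0.19359264, -0.01295954, -0.9809964 ]]), 't': array([ 93.08078321, 587.00904084, 881.44035542])}
{'time_s': 0.1, 'joint_pos': array([ 1.22240225,  0.43514272,  0.02494899,  1.57402932, -0.01161921,
        1.13401741, -0.07511293]), 'joint_velocities': array([-0.00134486,  0.00065045, -0.00160126, -0.00324604,  0.00152202,
       -0.00018079,  0.00024568]), 'effort': array([ 3.81188744e-03, -6.71761036e+01,  1.02871589e+00, -3.16900206e+01,
        1.58713170e-02,  7.26586630e-03, -1.34331236e-05]), 'tcp_pos': array([ 151.93132292, -605.76389661,  230.60176614]), 'orientation': array([ 9.92461590e-01,  1.22553926e-01, -1.40281678e-04, -7.12277163e-04]), 'ft_force': array([ 0.84776847,  0.22667882, -0.59201089]), 'moment': array([-0.00957219, -0.006425  , -0.02346909]), 'grip_width': 85.41012721768958}
```

View pics/top0.png

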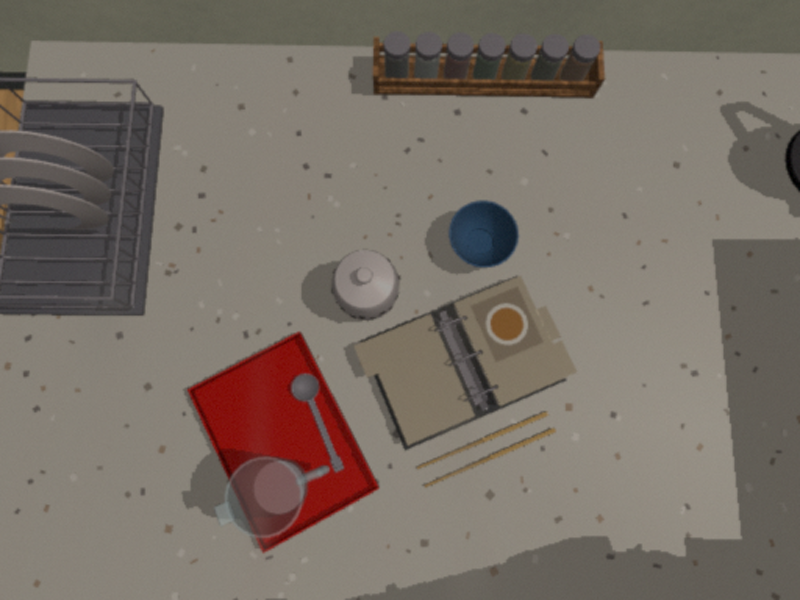

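View pics/side0.png

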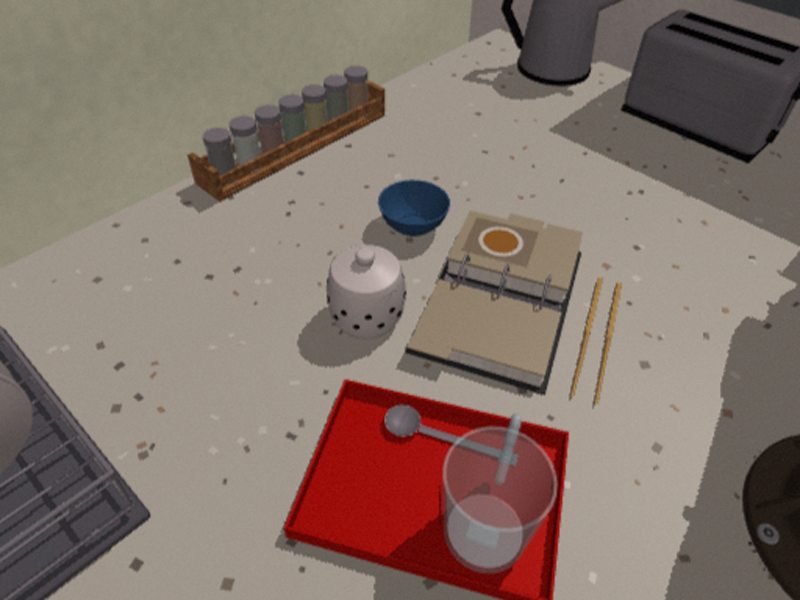

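The top picture shows the binder's spine from about (443,312) to (487,408) in the 800x600 picture, with the tab on the right edge near (548,325). I'll enlarge it.

```bash
python3 - <<'E'
from cell import ctrl
import cv2
for n,(x0,y0,w,h) in {"side":(255,125,130,130),"top":(220,170,155,120)}.items():
    im=ctrl.capture(n)[y0:y0+h,x0:x0+w,::-1]; k=5
    im=cv2.convertScaleAbs(cv2.resize(im,None,fx=k,fy=k,interpolation=cv2.INTER_CUBIC),alpha=1.5)
    for i in range(0,w,10): cv2.putText(im,str(x0+i),(i*k,8),0,.3,(0,255,255)); cv2.line(im,(i*k,10),(i*k,16),(0,255,255))
    for i in range(0,h,10): cv2.putText(im,str(y0+i),(0,i*k+4),0,.3,(0,255,255))
    cv2.imwrite(f"pics/{n}1.png",im[:600,:800])
E
```

```text
(no output)
```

View pics/top1.png

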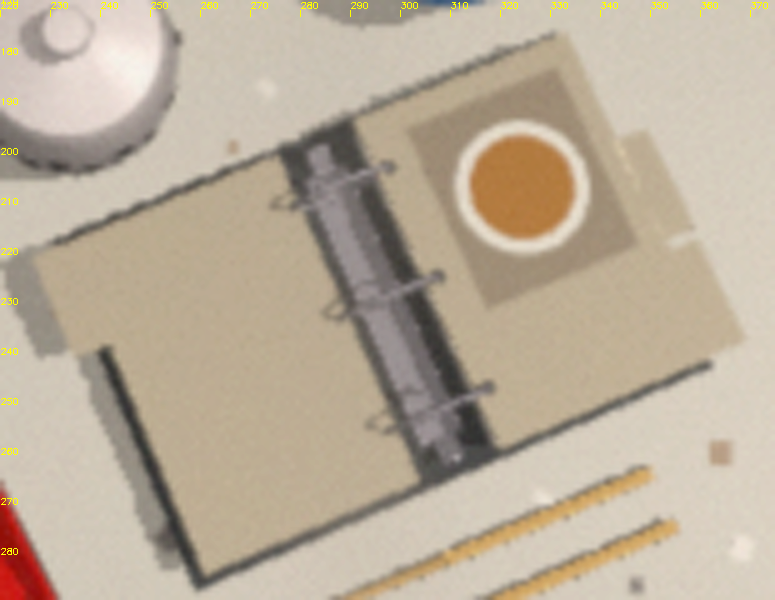

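View pics/side1.png

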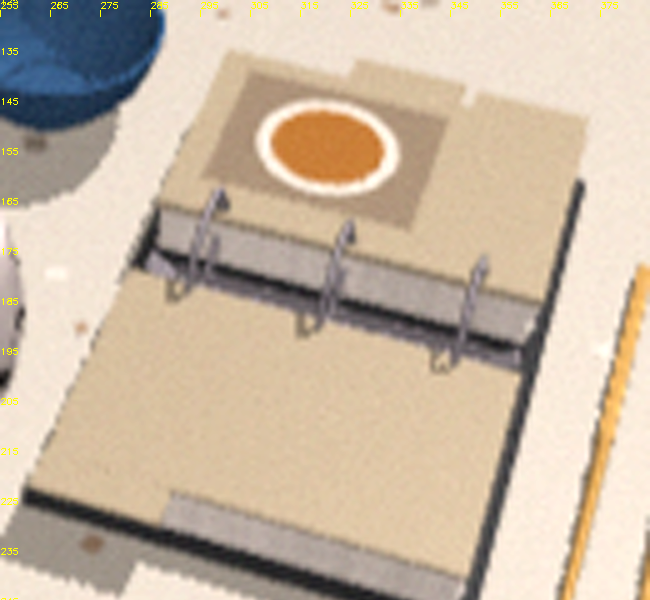

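```bash
cat > h.py <<'E'
from cell import ctrl
import numpy as np, cv2
from scipy.optimize import least_squares
from scipy.spatial.transform import Rotation as Rn
def proj(n,X):
    c=ctrl.camera_info(n); f=192/np.tan(np.radians(c["fovy"]/2))
    p=np.asarray(X)@c["R"].T+c["t"]; return p[:,:2]/p[:,2:]*f+[c["cx"],c["cy"]]
def w(b,P):
    P=np.asarray(P,float); c,s=np.cos(b[2]),np.sin(b[2])
    return np.c_[b[0]+c*P[:,0]-s*P[:,1], b[1]+s*P[:,0]+c*P[:,1], P[:,2]]
E
python3 - <<'E'
from h import *
T=[(90,-140,35.4,333.6,176.6),(28,-157,35.4,350,196.2),(-28,-157,35.4,359.4,216.2),(-89,-157,32.4,369,237.6),(89,157,30,226.6,220.6),(33,157,30,234.6,241),(-96,145,3,259.4,288)]
S=[(90,-140,35.4,301,135),(28,-157,35.4,326.6,137),(-28,-157,35.4,348,142.2),(-89,-157,32.4,372.6,148.4),(90,-20,35.4,287,166)]
def r(b,both=(1,1)):
    o=[]
    for n,A,k in(("top",T,both[0]),("side",S,both[1])):
        A=np.array(A); o.append(k*(proj(n,w(b,A[:,:3]))-A[:,3:]))
    return np.vstack(o).ravel()
for bo in((1,1),(1,0),(0,1)):
    s=least_squares(r,[500,0,.3],args=(bo,)); print(s.x.round(3)); 
    if bo==(1,1): b=s.x; print(r(b).reshape(-1,2).round(1)); np.save("b.npy",b)
P=dict(tab=(0,-149,34),axis=(0,0,33),tabedge=(0,-157,34))
for k,v in P.items(): print(k,w(b,[v]).round(1))
s=ctrl.state(); print(s["tcp_pos"],Rn.from_quat(s["orientation"]).as_matrix().round(3), s["time_s"])
E
```

```text
[ 5.01032e+02 -9.30200e+00  4.09000e-01]
[[-1.1 -0.7]
 [-1.2 -1. ]
 [-1.  -1. ]
 [-0.3  0.1]
 [-0.7  0.4]
 [-0.3  0.5]
 [-0.7  0. ]
 [ 0.7 -0.8]
 [ 0.8 -1.1]
 [ 1.5 -1. ]
 [ 1.3 -0.3]
 [ 0.5 -1.7]]
[ 5.00595e+02 -1.10900e+01  4.02000e-01]
[ 4.98812e+02 -5.72400e+00  4.25000e-01]
tab [[ 560.3 -146.    34. ]]
axis [[501.   -9.3  33. ]]
tabedge [[ 563.5 -153.3   34. ]]
[ 151.94330891 -605.92812024  230.80051957] [[ 0.97   0.243 -0.   ]
 [ 0.243 -0.97   0.001]
 [-0.    -0.001 -1.   ]] 0.2
```

```bash
python3 - <<'E'
from h import *
def ground(n,u,v,z=0):
    c=ctrl.camera_info(n); f=192/np.tan(np.radians(c["fovy"]/2))
    d=c["R"].T@np.array([(u-c["cx"])/f,(v-c["cy"])/f,1]); o=-c["R"].T@c["t"]
    return (o+d*(z-o[2])/d[2]).round(0)
k=.64
for p in((630,105),(750,157),(800,120),(520,70),(555,82),(590,75),(760,470),(745,520)): print(p,ground("side",p[0]*k,p[1]*k))
for p in((787,160),(722,110),(800,600),(400,600)): print(p,ground("top",p[0]*k,p[1]*k))
b=np.load("b.npy")
# targets, tool axes
s=ctrl.state(); M=Rn.from_quat(s["orientation"]).as_matrix()
print("yaw tool x",np.degrees(np.arctan2(M[1,0],M[0,0])),"binder",np.degrees(b[2]))
for q in((6,-200,140),(6,-200,18),(6,-175,18)):
    t=w(b,[q])[0]; print(q,t.round(1),(M.T@(t-s["tcp_pos"])).round(1))
E
```

```text
(630, 105) [ 653. -649.    0.]
(750, 157) [ 392. -639.    0.]
(800, 120) [ 375. -847.    0.]
(520, 70) [ 909. -608.    0.]
(555, 82) [ 821. -618.    0.]
(590, 75) [ 784. -702.    0.]
(760, 470) [114.  -2.   0.]
(745, 520) [101.  71.   0.]
(787, 160) [ 867. -598.    0.]
(722, 110) [ 963. -490.    0.]
(800, 600) [ 134. -531.   -0.]
(400, 600) [131.  90.   0.]
yaw tool x 14.07822433448908 binder 23.45773014682707
(6, -200, 140) [ 586.2 -190.4  140. ] [ 522.3 -297.4   91.1]
(6, -200, 18) [ 586.2 -190.4   18. ] [ 522.3 -297.2  213.1]
(6, -175, 18) [ 576.2 -167.5   18. ] [ 518.2 -321.9  213.1]
```

Emit:
step_arm(series=[-1, 0.522, -0.297, 0.09, -99.4, -1, 0.522, -0.297, 0.09, -99.4, -1, 0.522, -0.297, 0.09, -99.4, -1, 0.522, -0.297, 0.09, -99.4, -1, 0.522, -0.297, 0.09, -99.4, -1, 0.522, -0.297, 0.09, -99.4, -1, 0.522, -0.297, 0.09, -99.4, -1, 0.522, -0.297, 0.09, -99.4, -1, 0.522, -0.297, 0.09, -99.4, -1, 0.522, -0.297, 0.09, -99.4])

```text
time_s: 1.2
tcp_pos: [510.6, -263.1, 157.0]
orientation: [0.64, 0.768, -0.0, 0.0]
ft_force: [0.6, -0.6, -0.0]
grip_width: -0.1
```

```bash
cat >> h.py <<'E'
def rel(q):
    b=np.load("b.npy"); s=ctrl.state(); M=Rn.from_quat(s["orientation"]).as_matrix()
    t=w(b,[q])[0]; print(q,(M.T@(t-s["tcp_pos"])).round(1),"turn",round(np.degrees(np.arctan2(M[1,0],M[0,0])-b[2])-90,2))
def inb():
    b=np.load("b.npy"); s=ctrl.state(); c,q=np.cos(b[2]),np.sin(b[2]); R=np.array([[c,q,0],[-q,c,0],[0,0,1]])
    print("t",s["time_s"],"tcp in binder",(R@(s["tcp_pos"]-[b[0],b[1],0])).round(1),"F binder",(R@s["ft_force"]).round(2),"w",s["grip_width"].round(1) if hasattr(s["grip_width"],'round') else s["grip_width"], s["joint_pos"].round(2))
E
python3 -c "
from h import *
inb(); rel((6,-200,140)); rel((6,-195,60))"
```

```text
t 1.2 tcp in binder [ -92.3 -236.6  157. ] F binder [ 0.29 -0.76 -0.04] w -0.11091855496704883 [ 0.7   0.47 -0.44  1.76  0.23  0.96  0.35]
(6, -200, 140) [58.  87.4 17. ] turn -13.11
(6, -195, 60) [62.9 86.3 97. ] turn -13.11
```

Emit:
step_arm(series=[-1, 0.058, 0.087, 0.017, -13.1, -1, 0.058, 0.087, 0.017, -13.1, -1, 0.058, 0.087, 0.017, -13.1, -1, 0.058, 0.087, 0.017, -13.1, -1, 0.058, 0.087, 0.06, -13.1, -1, 0.058, 0.087, 0.06, -13.1])

```text
time_s: 1.8
tcp_pos: [580.6, -194.1, 93.1]
orientation: [0.552, 0.834, -0.002, -0.003]
ft_force: [-2.0, 0.5, -1.2]
grip_width: 0.3
```

```bash
python3 -c "
from h import *
inb(); rel((6,-190,18)); rel((6,-172,18))
for n in ('side','top'):
    im=ctrl.capture(n)[:,:,::-1]; im=im[60:260,180:450] if n=='side' else im[140:300,200:420]
    cv2.imwrite(f'pics/{n}2.png',cv2.convertScaleAbs(cv2.resize(im,None,fx=2.9,fy=2.9,interpolation=cv2.INTER_CUBIC),alpha=1.4))
"
```

```text
t 1.8 tcp in binder [  -0.5 -201.2   93.1] F binder [-1.59  1.27 -1.19] w 0.30361969174721104 [ 0.55  0.61 -0.46  1.72  0.33  0.9   0.35]
(6, -190, 18) [11.   7.  75.1] turn -0.5
(6, -172, 18) [29.   6.8 75.2] turn -0.5
```

View pics/side2.png

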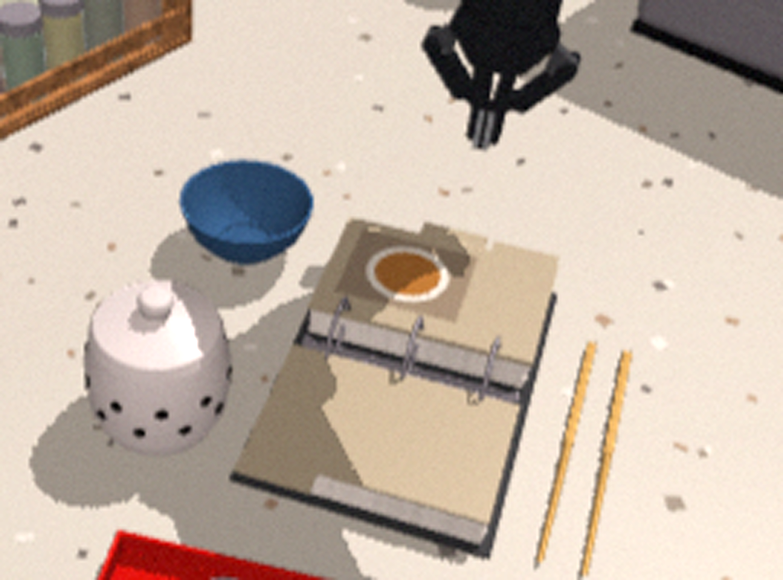

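View pics/top2.png

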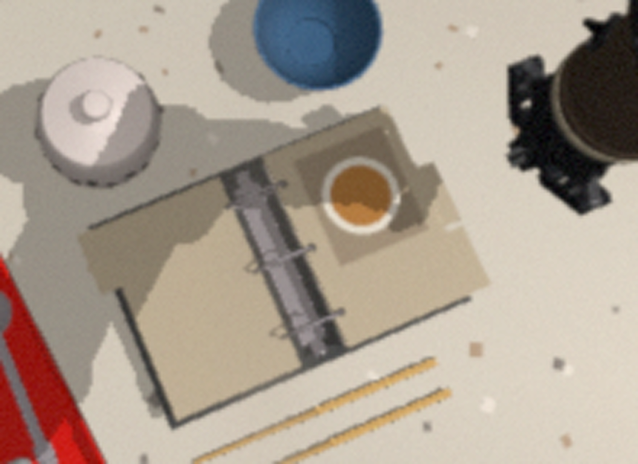

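Emit:
step_arm(series=[-1, 0.011, 0.008, 0.04, -0.5, -1, 0.011, 0.008, 0.075, -0.5, -1, 0.011, 0.008, 0.075, -0.5, -1, 0.016, 0.008, 0.075, -0.5, -1, 0.02, 0.008, 0.075, -0.5, -1, 0.02, 0.008, 0.075, -0.5, -1, 0.02, 0.008, 0.075, -0.5])

```text
time_s: 2.6
tcp_pos: [585.3, -170.9, 23.8]
orientation: [0.547, 0.837, 0.0, 0.001]
ft_force: [-0.0, 0.2, 1.0]
grip_width: 0.1
```

```bash
python3 -c "
from h import *
inb()"
```

```text
t 2.6 tcp in binder [  13.  -181.8   23.8] F binder [0.07 0.18 1.04] w 0.13420927918695433 [ 0.48  0.68 -0.43  1.78  0.39  0.76  0.27]
```

Emit:
step_arm(series=[-1, 0.003, -0.004, 0.006, 0, -1, 0.006, -0.004, 0.006, 0, -1, 0.009, -0.004, 0.006, 0, -1, 0.011, -0.004, 0.006, 0, -1, 0.011, -0.004, 0.006, 0, -1, 0.011, -0.004, 0.006, 0])

```text
time_s: 3.2
tcp_pos: [576.6, -162.2, 16.3]
orientation: [0.547, 0.837, 0.0, 0.0]
ft_force: [0.4, 0.2, 0.8]
grip_width: -0.1
```

```bash
python3 -c "
from h import *
inb()"
```

```text
t 3.2 tcp in binder [   8.5 -170.3   16.3] F binder [ 0.39 -0.    0.81] w -0.12524812200304059 [ 0.47  0.68 -0.42  1.81  0.4   0.73  0.25]
```

Now I'll feel for the edge in small steps.

Emit:
step_arm(series=[-1, 0.001, 0, 0, 0, -1, 0.002, 0, 0, 0, -1, 0.003, 0, 0, 0, -1, 0.003, 0, 0, 0])

```text
time_s: 3.6
tcp_pos: [575.2, -159.3, 16.2]
orientation: [0.547, 0.837, 0.0, -0.0]
ft_force: [0.4, 0.4, 0.5]
grip_width: 0.1
```

```bash
python3 -c "
from h import *
inb()
for n in ('side','top'):
    im=ctrl.capture(n)[:,:,::-1]; im=im[100:220,270:430] if n=='side' else im[150:270,270:430]
    cv2.imwrite(f'pics/{n}3.png',cv2.convertScaleAbs(cv2.resize(im,None,fx=5,fy=5,interpolation=cv2.INTER_CUBIC),alpha=1.4))
"
```

```text
t 3.6 tcp in binder [   8.3 -167.1   16.2] F binder [0.55 0.21 0.49] w 0.11576706932010036 [ 0.47  0.68 -0.42  1.82  0.4   0.73  0.24]
```

View pics/side3.png

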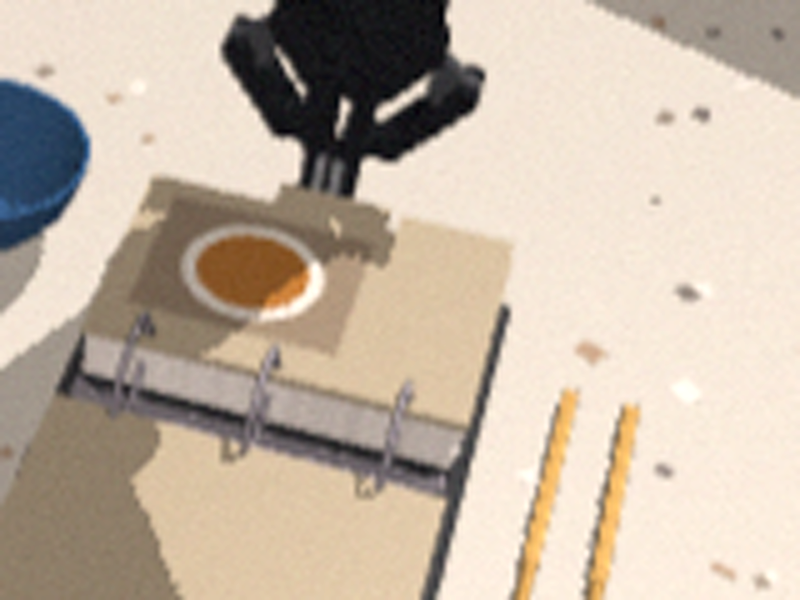

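View pics/top3.png

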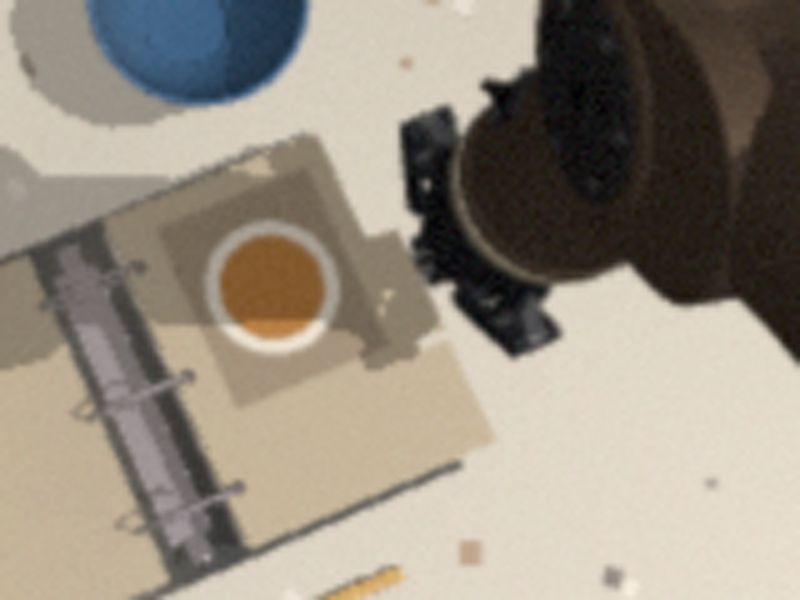

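Emit:
step_arm(series=[-1, 0.001, 0, 0, 0, -1, 0.002, 0, 0, 0, -1, 0.003, 0, 0, 0, -1, 0.003, 0, 0, 0])

```text
time_s: 4.1
tcp_pos: [574.4, -157.6, 16.4]
orientation: [0.548, 0.837, -0.0, 0.001]
ft_force: [2.9, -3.6, 0.3]
grip_width: -0.3
```

```bash
python3 -c "
from h import *
inb()"
```

```text
t 4.1 tcp in binder [   8.3 -165.2   16.4] F binder [ 1.19 -4.45  0.33] w -0.3266060513406138 [ 0.47  0.68 -0.42  1.82  0.4   0.73  0.24]
```

Emit:
step_arm(series=[-1, 0.0002, 0, -0.003, 0, -1, 0.0003, 0, -0.006, 0, -1, 0.0005, 0, -0.009, 0, -1, 0.0006, 0, -0.012, 0, -1, 0.0006, 0, -0.012, 0])

```text
time_s: 4.6
tcp_pos: [574.1, -157.0, 28.8]
orientation: [0.548, 0.837, -0.0, 0.001]
ft_force: [2.5, -4.7, 0.6]
grip_width: -0.0
```

```bash
python3 -c "
from h import *
inb()
for n in ('side',):
    im=ctrl.capture(n)[:,:,::-1]; im=im[100:220,270:430] if n=='side' else im[150:270,270:430]
    cv2.imwrite(f'pics/{n}4.png',cv2.convertScaleAbs(cv2.resize(im,None,fx=5,fy=5,interpolation=cv2.INTER_CUBIC),alpha=1.4))
"
```

```text
t 4.6 tcp in binder [   8.3 -164.6   28.8] F binder [ 0.47 -5.3   0.6 ] w -0.03193914746646795 [ 0.47  0.66 -0.43  1.81  0.39  0.75  0.25]
```

View pics/side4.png

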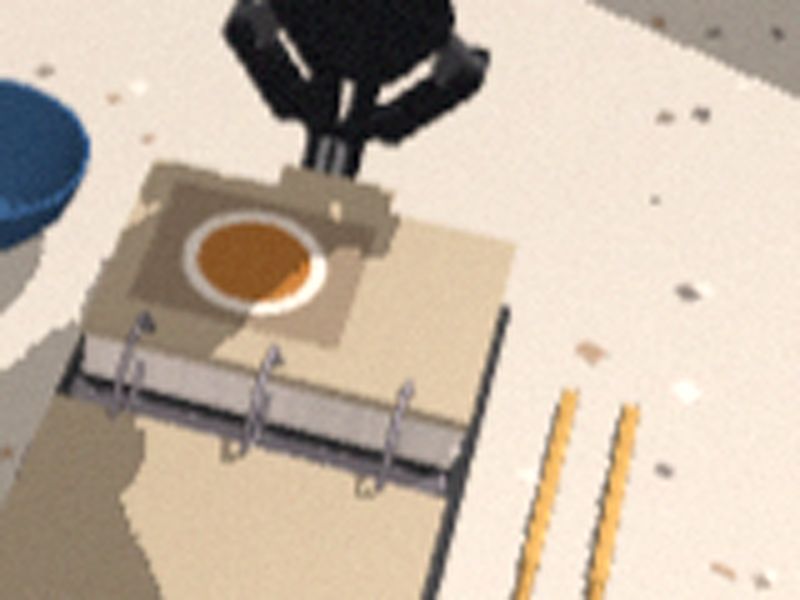

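Emit:
step_arm(series=[-1, 0.0004, 0, -0.0045, 0, -1, 0.0009, 0, -0.009, 0, -1, 0.0015, 0, -0.0135, 0, -1, 0.0023, 0, -0.018, 0, -1, 0.0031, 0, -0.022, 0, -1, 0.004, 0, -0.0263, 0])

```text
time_s: 5.25
tcp_pos: [572.3, -152.8, 54.8]
orientation: [0.548, 0.837, -0.0, 0.0]
ft_force: [1.6, -5.0, 0.6]
grip_width: 0.1
```

```bash
python3 -c "
from h import *
inb()
for n in ('side',):
    im=ctrl.capture(n)[:,:,::-1]; im=im[90:220,270:430] if n=='side' else im[150:270,270:430]
    cv2.imwrite(f'pics/{n}5.png',cv2.convertScaleAbs(cv2.resize(im,None,fx=4.5,fy=4.5,interpolation=cv2.INTER_CUBIC),alpha=1.4))
"
```

```text
t 5.25 tcp in binder [   8.2 -160.    54.8] F binder [-0.51 -5.26  0.63] w 0.09807849149939345 [ 0.48  0.62 -0.45  1.81  0.36  0.79  0.26]
```

View pics/side5.png

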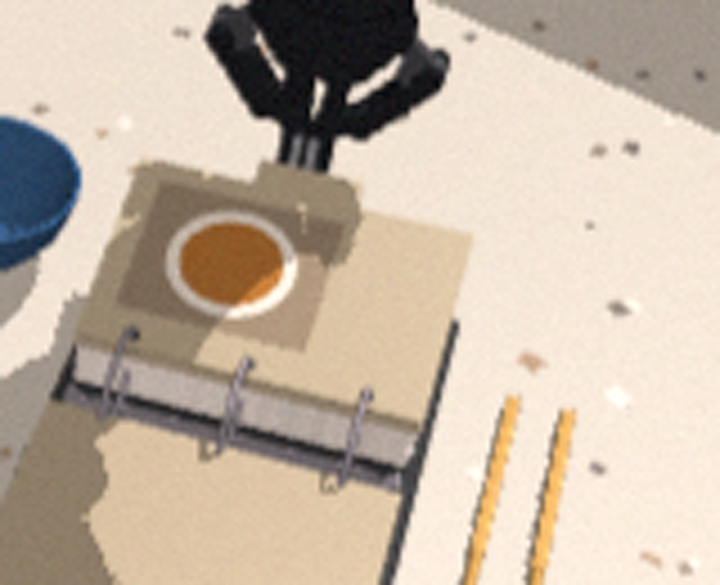

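```bash
python3 -c "
from h import *
b=np.load('b.npy')
def L(x,r,th,o=1.2): return (x,-r*np.cos(th)-o*np.sin(th)*0,33+r*np.sin(th)+o)
for th in (0,.08,.15,.2,.25,.3): print(th, proj('side',w(b,[L(28,157,th),L(-28,157,th),L(-90,140,th),L(90,140,th)])).round(1).tolist())
print('under',proj('side',w(b,[(-89,-157,32.4)])).round(1))
for n in ('side','top'):
    im=ctrl.capture(n)[:,:,::-1]; im=im[110:190,290:390] if n=='side' else im[160:250,300:390]
    cv2.imwrite(f'pics/{n}6.png',cv2.convertScaleAbs(cv2.resize(im,None,fx=6.5,fy=6.5,interpolation=cv2.INTER_CUBIC),alpha=1.7))
"
```

```text
0 [[327.3, 136.3], [349.4, 141.6], [373.4, 151.8], [301.7, 134.5]]
0.08 [[328.0, 132.5], [350.3, 137.8], [374.4, 148.4], [302.1, 131.1]]
0.15 [[328.5, 129.3], [351.0, 134.6], [375.3, 145.6], [302.4, 128.3]]
0.2 [[328.8, 127.1], [351.5, 132.4], [375.9, 143.7], [302.5, 126.3]]
0.25 [[329.1, 125.0], [351.9, 130.3], [376.4, 141.8], [302.6, 124.5]]
0.3 [[329.4, 123.0], [352.4, 128.3], [377.0, 140.1], [302.7, 122.7]]
under [[373.9 148.1]]
```

View pics/side6.png

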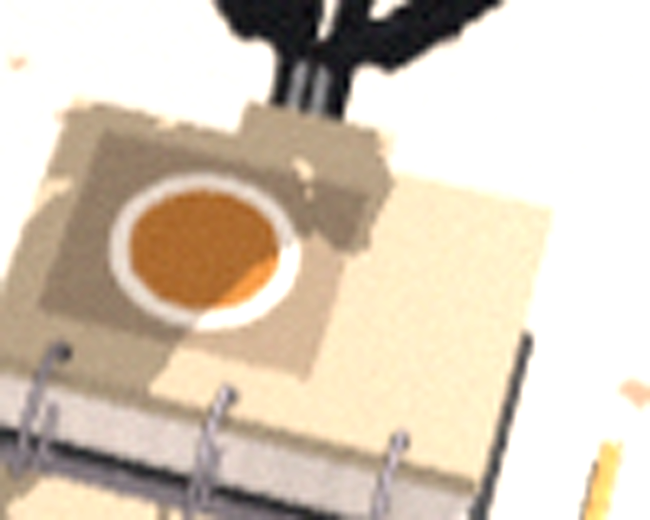

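View pics/top6.png

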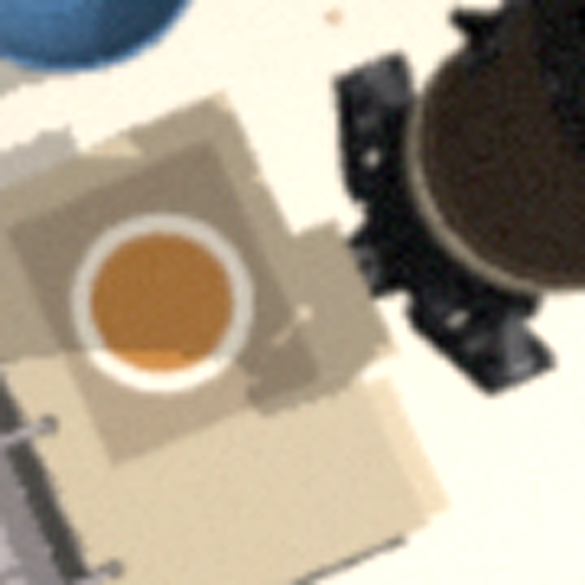

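Emit:
step_arm(series=[-1, 0.0024, 0, -0.0091, 0, -1, 0.0048, 0, -0.0165, 0, -1, 0.0077, 0, -0.0238, 0, -1, 0.0109, 0, -0.031, 0, -1, 0.0145, 0, -0.038, 0, -1, 0.0184, 0, -0.0448, 0, -1, 0.0226, 0, -0.0513, 0, -1, 0.0272, 0, -0.0577, 0])

```text
time_s: 6.2
tcp_pos: [560.9, -126.8, 112.6]
orientation: [0.547, 0.837, 0.0, -0.0]
ft_force: [0.0, -1.4, 0.1]
grip_width: -0.1
```

```bash
python3 -c "
from h import *
inb()
b=np.load('b.npy')
def L(x,r,th,o=1.2): return (x,-r*np.cos(th)-o*np.sin(th)*0,33+r*np.sin(th)+o)
for th in (.4,.5,.6,.7): print(th, proj('side',w(b,[L(28,157,th),L(-90,140,th)])).round(1).tolist())
for n in ('side','top'):
    im=ctrl.capture(n)[:,:,::-1]; im=im[80:200,270:430] if n=='side' else im[150:260,280:400]
    cv2.imwrite(f'pics/{n}7.png',cv2.convertScaleAbs(cv2.resize(im,None,fx=5,fy=5,interpolation=cv2.INTER_CUBIC),alpha=1.5))
"
```

```text
t 6.2 tcp in binder [   8.2 -131.6  112.6] F binder [-0.54 -1.31  0.06] w -0.05971546584467089 [ 0.48  0.53 -0.49  1.8   0.31  0.89  0.26]
0.4 [[329.8, 119.3], [378.0, 136.9]]
0.5 [[330.0, 116.0], [378.9, 134.1]]
0.6 [[330.1, 113.2], [379.7, 131.8]]
0.7 [[329.9, 111.0], [380.3, 130.0]]
```

View pics/side7.png

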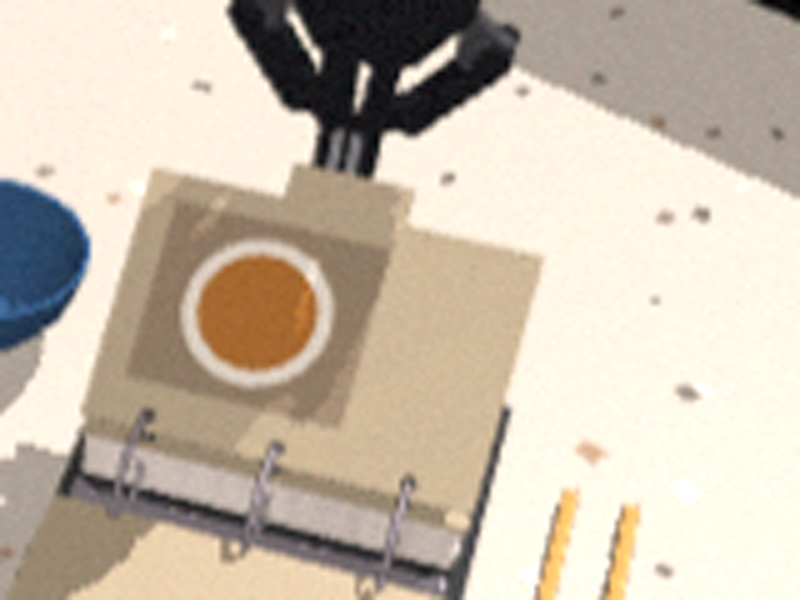

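View pics/top7.png

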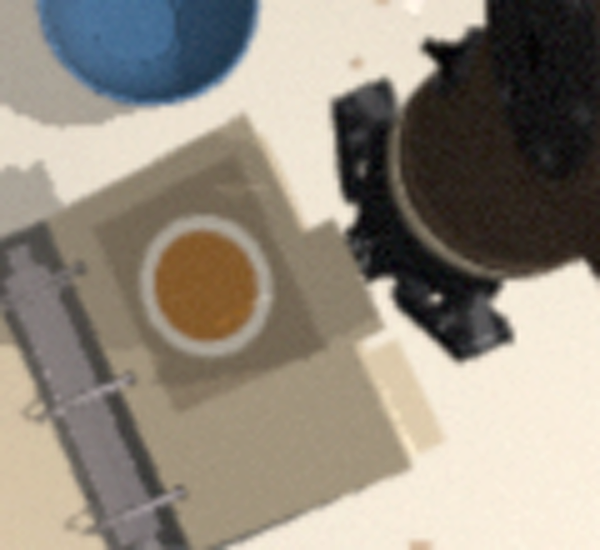

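Emit:
step_arm(series=[-1, 0.006, 0, -0.006, 0, -1, 0.012, 0, -0.012, 0, -1, 0.023, 0, -0.023, 0, -1, 0.035, 0, -0.032, 0, -1, 0.048, 0, -0.04, 0, -1, 0.062, 0, -0.047, 0, -1, 0.077, 0, -0.052, 0, -1, 0.077, 0, -0.052, 0])

```text
time_s: 7.1
tcp_pos: [530.0, -54.1, 165.2]
orientation: [0.546, 0.838, 0.001, 0.0]
ft_force: [0.5, -0.3, 0.4]
grip_width: -0.2
```

```bash
python3 -c "
from h import *
inb()
for n in ('side','top'):
    im=ctrl.capture(n)[:,:,::-1]; im=im[60:220,240:440] if n=='side' else im[150:280,260:400]
    cv2.imwrite(f'pics/{n}8.png',cv2.convertScaleAbs(cv2.resize(im,None,fx=3.7,fy=3.7,interpolation=cv2.INTER_CUBIC),alpha=1.5))
"
```

```text
t 7.1 tcp in binder [  8.7 -52.6 165.2] F binder [ 0.34 -0.46  0.39] w -0.15489164157897628 [ 0.41  0.41 -0.54  1.85  0.25  0.95  0.17]
```

View pics/side8.png

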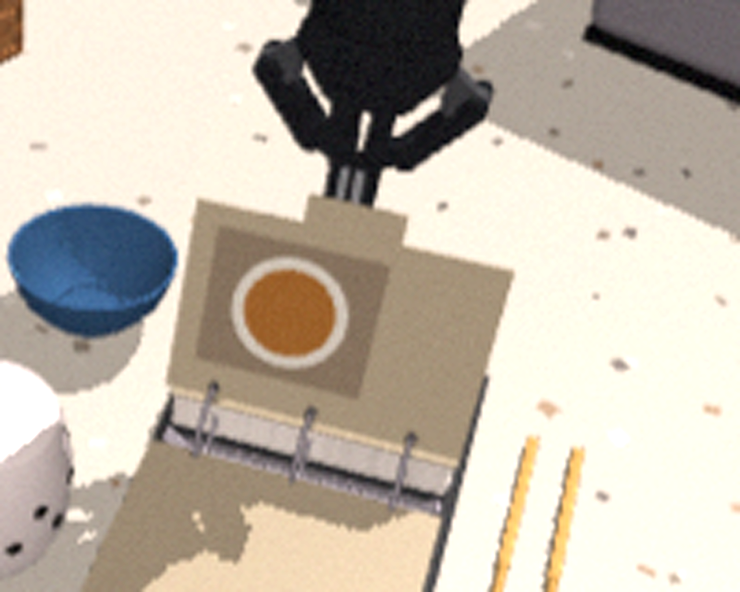

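View pics/top8.png

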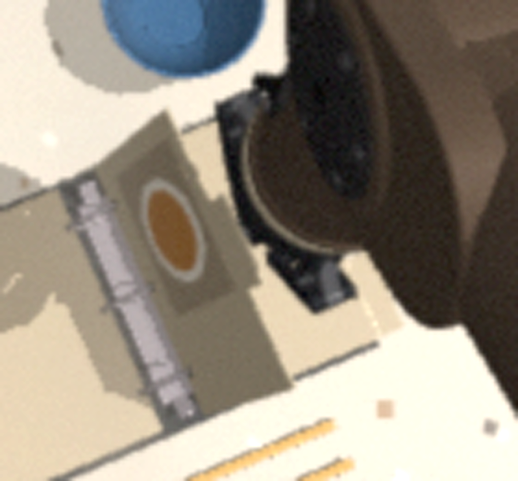

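Emit:
step_arm(series=[-1, 0.009, 0, -0.001, 0, -1, 0.018, 0, -0.002, 0, -1, 0.027, 0, -0.002, 0, -1, 0.036, 0, -0.002, 0, -1, 0.045, 0, -0.002, 0, -1, 0.054, 0, -0.002, 0, -1, 0.063, 0, -0.002, 0, -1, 0.071, 0, -0.002, 0, -1, 0.078, 0, -0.002, 0, -1, 0.084, 0, -0.002, 0])

```text
time_s: 8.2
tcp_pos: [496.6, 20.5, 166.2]
orientation: [0.547, 0.837, 0.0, 0.0]
ft_force: [-0.3, 0.3, 0.1]
grip_width: -0.1
```

```bash
python3 -c "
from h import *
inb()
for n in ('side','top'):
    im=ctrl.capture(n)[:,:,::-1]; im=im[60:220,240:440] if n=='side' else im[150:280,220:400]
    cv2.imwrite(f'pics/{n}9.png',cv2.convertScaleAbs(cv2.resize(im,None,fx=3.7,fy=3.7,interpolation=cv2.INTER_CUBIC),alpha=1.5))
"
```

```text
t 8.2 tcp in binder [  7.8  29.1 166.2] F binder [-0.21  0.37  0.13] w -0.11691509910027126 [ 0.3   0.36 -0.57  1.93  0.24  0.92  0.02]
```

View pics/side9.png

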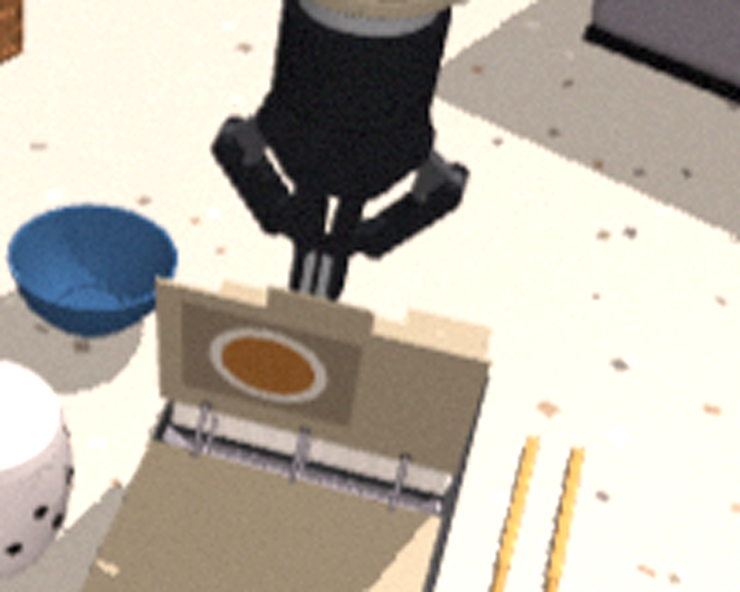

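View pics/top9.png

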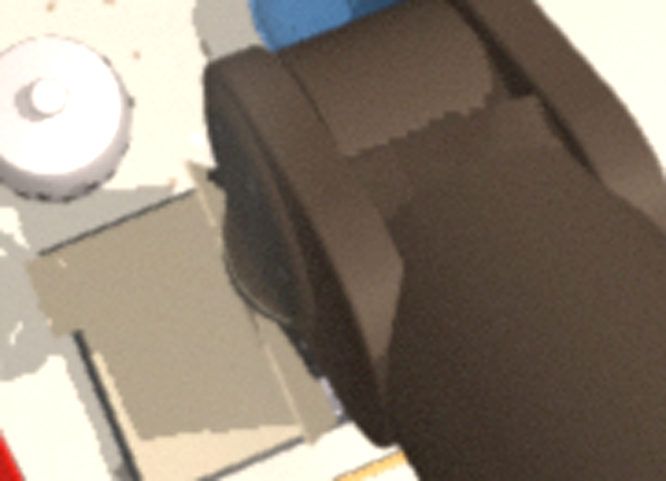

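The leaf is just past upright, with the next divider's tab still flat behind it. I'll wait for it to fall.

Emit:
step_arm(series=[-1, 0, 0, 0, 0, -1, 0, 0, 0, 0, -1, 0, 0, 0, 0, -1, 0, 0, 0, 0, -1, 0, 0, 0, 0, -1, 0, 0, 0, 0])

```text
time_s: 8.9
tcp_pos: [496.8, 19.8, 166.2]
orientation: [0.547, 0.837, -0.0, -0.0]
ft_force: [-0.3, -1.1, 0.1]
grip_width: 0.1
```

```bash
python3 -c "
from h import *
inb()
for n in ('side',):
    im=ctrl.capture(n)[:,:,::-1]; im=im[60:260,240:440]
    cv2.imwrite(f'pics/{n}10.png',cv2.convertScaleAbs(cv2.resize(im,None,fx=3,fy=3,interpolation=cv2.INTER_CUBIC),alpha=1.5))
"
```

```text
t 8.9 tcp in binder [  7.7  28.4 166.2] F binder [-0.74 -0.91  0.06] w 0.10596862342890231 [ 0.3   0.36 -0.57  1.93  0.24  0.92  0.02]
```

View pics/side10.png

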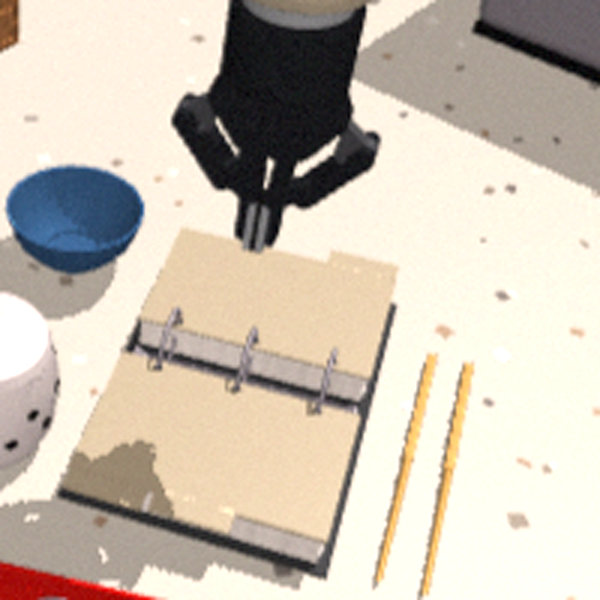

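It has fallen onto the left pages. I'll back off upward and check.

Emit:
step_arm(series=[-1, 0, 0, -0.03, 0, -1, -0.02, 0, -0.06, 0, -1, -0.06, 0, -0.07, 0, -1, -0.11, 0, -0.07, 0, -1, -0.16, 0, -0.07, 0, -1, -0.21, 0, -0.07, 0, -1, -0.25, 0, -0.07, 0, -1, -0.28, 0, -0.07, 0, -1, -0.28, 0, -0.07, 0, -1, -0.28, 0, -0.07, 0])

```text
time_s: 9.95
tcp_pos: [608.8, -236.8, 235.6]
orientation: [0.548, 0.837, 0.0, -0.001]
ft_force: [0.2, 1.2, 0.0]
grip_width: 0.0
```

```bash
python3 -c "
from h import *
inb()
b=np.load('b.npy')
print('side pred th=pi tab corners',proj('side',w(b,[(28,157,34.2),(-28,157,34.2),(90,140,34.2),(-90,140,34.2)])).round(1).tolist())
print('top',proj('top',w(b,[(28,157,34.2),(-28,157,34.2),(90,140,34.2),(-89,-157,32.4),(89,-140,32.4)])).round(1).tolist())
im=ctrl.capture('side')[:,:,::-1]; im=im[125:255,250:390]
cv2.imwrite(f'pics/side11.png',cv2.convertScaleAbs(cv2.resize(im,None,fx=4.5,fy=4.5,interpolation=cv2.INTER_CUBIC),alpha=1.5))
im=ctrl.capture('top')[:,:,::-1]
cv2.imwrite(f'pics/top11.png',cv2.resize(im,(800,600),interpolation=cv2.INTER_CUBIC))
im=im[170:290,220:375]
cv2.imwrite(f'pics/top11b.png',cv2.convertScaleAbs(cv2.resize(im,None,fx=5,fy=5,interpolation=cv2.INTER_CUBIC),alpha=1.3))
"
```

```text
t 9.95 tcp in binder [   8.3 -251.6  235.6] F binder [0.7  1.04 0.04] w 0.0015980038801675287 [ 0.59  0.53 -0.47  1.46  0.24  1.22  0.5 ]
side pred th=pi tab corners [[290.7, 228.3], [317.9, 236.4], [264.5, 213.6], [350.8, 239.1]]
top [[235.0, 243.3], [243.7, 264.4], [231.9, 217.8], [368.7, 237.7], [332.4, 176.5]]
```

View pics/side11.png

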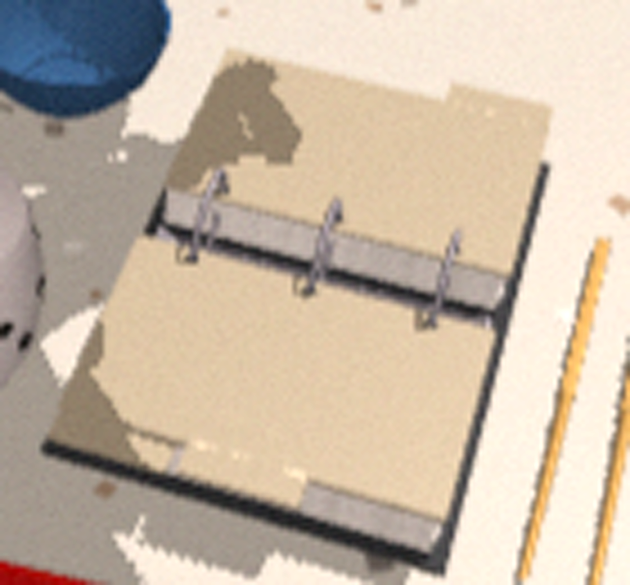

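View pics/top11.png

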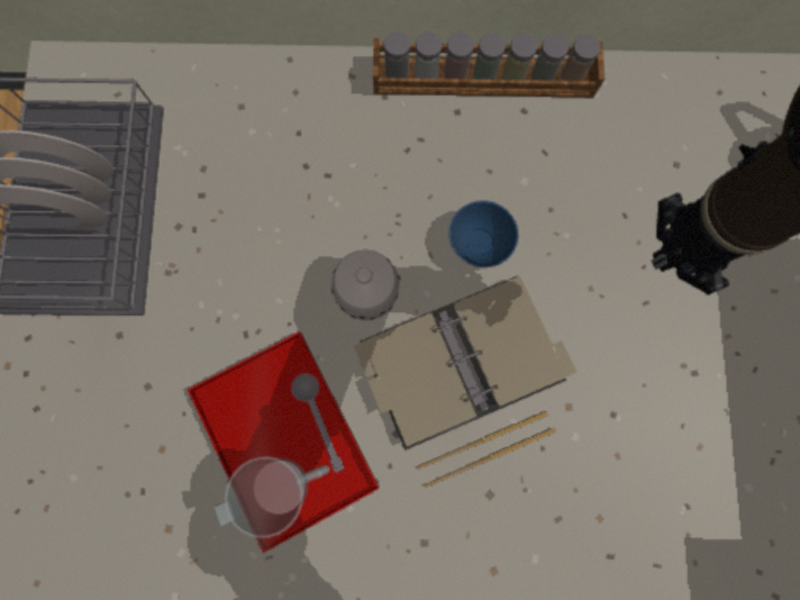

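View pics/top11b.png

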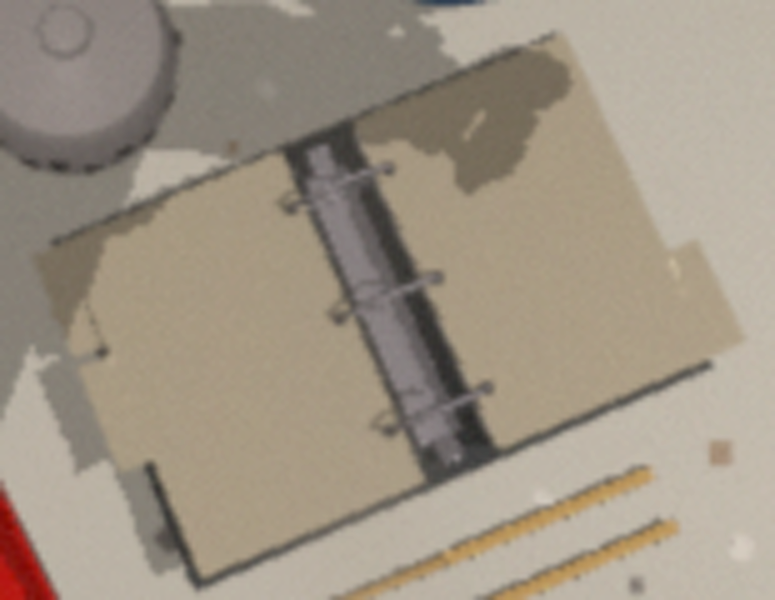

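Both views match a flat leaf. The tab's near corner is at (244,264) in the top view against a predicted (243.7,264.4), and the binder's corner and the other things are where they were. Handing in.

```bash
python3 -c "
from h import *
print(ctrl.job_done())"
```

```text
the job is handed in; nothing more can be done
None
```

The soup divider now lies flat on the left-hand pages, and I handed the job in with about 10 s on the clock. No verdict is reported.

**What I did:** I pressed the side of the shut fingers lightly against the tab's outer edge. I then followed the tab's arc about the ring axis until the divider was just past upright, let it fall to the left by itself, and backed the arm clear. There was no pinching. The highest force I read between moves was about 5 N, against the 18 N limit.

**Last checks, from the two camera views:**
- **Divider:** its tab corners are within about 1 pixel of where they should be for a flat position, apart from one tab corner in the side view that I read about 4 pixels off.
- **Next divider:** it is still flat on the right-hand pages.
- **Binder and other things:** by eye against the first top view, the binder and the other kitchen things show no visible shift.
- **Not measured:** the divider's falling speed. It fell from just past upright to lying down in under 0.7 s, and I only looked before and after.

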